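# Set up the panel conveyor drive: select range and preset count

### The job

Get the door-panel conveyor ready for the next batch. On the gearbox, take the shift lever out of the right-hand slot of its H-shaped gate, across the neutral slot and into the left-hand slot, then push it fully forward (away from the robot). On the preset unit, roll the cogged thumbwheel two steps forward (its top moving away from the robot), so that it stops squarely on the second flat after the one with the stud; leave the can and the flat hinge lying by the two units where they are.

Things in the scene. Friction and masses are not known exactly. Their poses are not given: they have to be found in the camera images.
- gearbox: Grey box, 190 mm (its x) by 160 mm (its y), top at 115 mm, fixed to the bench, with a 10 mm steel plate on top that has an H-shaped opening and a lever standing in it. Origin: centre of its underside. Its x axis points forward, away from the robot; y points to its left. The box stands turned by up to 17 degrees either way; the gearbox and the preset unit may stand left or right of each other.
- gate_centre (a point): Middle of the H opening, on the top face of the gate plate (115 mm above the bench), axes as the gearbox. The two slots run along x, centred at y = +20 mm (left) and y = -20 mm (right), 20 mm wide, 74 mm long; the neutral slot joins them at x = 0 and is 20 mm wide. The steel stem of the lever is 12 mm thick, so it has 4 mm of play to each side in a slot.
- knob (a point): Centre of the black plastic ball knob, 40 mm diameter, at the top of the shift lever, 190 mm from the lever's pivot. The pivot lies on the gearbox's vertical centre line, 10 mm above the bench. With c = shift_cross and f = shift_fore the knob lies in the gearbox's frame at x = 0.190 sin f, y = 0.190 cos f sin c, z = 0.010 + 0.190 cos f cos c (m). 1.5 to 3 N at the knob moves it; it stays where it is left, without springs or clicks.
- shift_cross (a joint): Sideways lean of the lever (rad): 0 upright, positive to the left (+y of the gearbox). About -0.20 in the right-hand slot, +0.20 in the left-hand slot; stops at -0.24 and +0.24. Starts in the right-hand slot.
- shift_fore (a joint): Fore-and-aft lean of the lever (rad): 0 neutral, positive forward (+x of the gearbox, away from the robot), end stops at -0.28 and +0.28. It can cross from slot to slot only within about 0.03 of 0. Starts anywhere along the right-hand slot, forward or back.
- preset_unit: Smaller grey box, 150 mm (its x) by 96 mm (its y), 85 mm high, fixed to the bench, with the upper half of a cogged wheel standing out of its top. Origin: centre of its underside. x points forward, away from the robot; turned by up to 17 degrees either way. A low dark pointer ridge on each side of the wheel marks the middle (x = 0).
- wheel_axis (a point): Centre of the thumbwheel, on its axle, 75 mm above the bench, axes as the preset unit; the axle runs along y. The wheel is 34 mm wide; its drum has a radius of 42 mm and carries eight teeth, 45 degrees apart, 6 mm thick, which reach to a radius of 58 mm (16 mm high). Between the teeth lie eight flats; one step is 45 degrees, from one flat at the top to the next. A round steel stud, 16 mm across, 2 mm high, marks the home flat.
- count_wheel (a joint): Turn of the thumbwheel (rad): 0 with the studded flat exactly at the top and teeth 22.5 degrees to either side of it; grows as the top rolls forward (+x of the unit). One step is 0.785. Starts within 0.12 of 0. It turns with about 1 N at the rim and stays where it is left (no click); stops at -0.3 and 3.2.
- screw_can: Bystander: can, 54 mm diameter, 85 mm high, standing between the two units. Origin: centre of its underside.
- door_hinge: Bystander: flat steel hinge, 140 by 36 mm, 4 mm thick, lying just beyond the two units. Origin: under its knuckle.
Things that resemble listed ones, but are neither listed nor needed, are in the scene too. Leave any red look-alike of the preset_unit alone.

How it is judged (in metres and radians):
At the end, for the whole second after the job is handed in: The lever stands in the left-hand slot (shift_cross over 0.12) at or near its forward end (shift_fore over 0.21 of 0.28), the thumbwheel stands two steps forward of home, within 0.30 rad (17 degrees) of 1.57, and both are at rest (value of joint shift_cross above 0.12 rad and value of joint shift_fore above 0.21 rad and value of joint count_wheel between 1.27 and 1.87 rad and velocity of joint shift_fore between -0.1 and 0.1 rad/s and velocity of joint count_wheel between -0.1 and 0.1 rad/s); the robot touches nothing.
It fails at once if the can or the hinge plate between the two units was shifted by more than 30 mm (distance of any of screw_can, door_hinge from where it was at the start of the episode above 0.03 m).
It also fails if it takes over 64 s, if anything falls off the work surface, if the arm or the gripper's body presses on something with over 40 N, if the wrist force passes 120 N, or if a joint passes its speed limit or range.

### The arm

A 6-joint arm with a two-finger parallel gripper is mounted at the origin on the work surface. World frame = base frame: x ahead of the robot, y to its left, z up, the work surface at z = 0. Lengths are in m, angles in degrees, forces in N, time in s.
With the tool pointing down it reaches from about 0.275 to 0.775 m from the base axis. Payload 14.6 kg.
Tool frame: the origin (TCP) lies where the fingers leave the gripper's body, on its centre line; the fingertips stand 73 mm ahead of it and the grasp point (between the pads) lies 54 mm ahead of it (env.grasp_offset is the z of the grasp point in the tool frame, in m); z points along the fingers, y is the direction in which the jaws open and shut (so a half turn about z gives the same grasp; the last joint's range is limited). The gripper opens to 85 mm and grips with 20 to 120 N. Pads are 22 mm wide; open, the fingers measure 114 mm over their backs; the gripper's body (76 mm by 85 mm) begins 54 mm behind the grasp point. The pads swing forward as they close: fully open they stand 13 mm farther back than shut.
Start: joints at [56.878, 15.075, -2.767, 72.158, 0, 81.102], TCP at [0.215, 0.479, 0.304] pointing down, gripper open.
Joint ranges: [-151.79, 151.79], [-50.71, 97.33], [-67.44, 78.34], [-121.81, 120.89], [-77.56, 73.72], [-180, 180]. Speed limits (degrees/s): [108.29, 108.29, 147.25, 159.86, 180, 180].

### API

Orientations are given as [roll, pitch, yaw] about the fixed x, y, z axes, in that order (R = Rz(yaw) Ry(pitch) Rx(roll)).
In Python, from station import env gives the robot as it stands.
- The arm moves only by the shell command python3 -m creep 'ROWS' [FORCE]. ROWS is JSON, a list of rows, each a list of 5 numbers: the shift along the tool's x, y, z in m, then the turn about the tool's z in rad, then the finger opening in m, from 0 to 0.0854. In form: [[dx, dy, dz, twist, jaw], ...]. A call has 1 to 20 rows; each row is the pose to reach, as a shift and turn from the pose commanded when the call began, along the tool's axes at that moment; what a row does not reach only later rows make up. A row lasts 1/8 s, in which the tool goes at most 62.5 mm and 10.7 degrees, less where a joint would pass 70% of its speed; a pose out of reach is approached as far as the arm can. A call with a gripper value outside its range is refused whole. The fingers move at their own pace and stop on an object; FORCE is the grip in N (left out, the last holds). Time passes only in rows, so rows that repeat a pose let the fingers close. It gives the time, the measured TCP pose, the force and the opening at its end, in the units of the state.
- env.sense(): the state, without advancing time (a new reading comes with each control period).
- env.get_image(name): name is "side" or "top"; returns a dict with "image" (400x640x3 uint8, red, green, blue), "depth" (400x640 float32, m along the optical axis (not along the pixel's ray), 0 where there is no reading), "camera_matrix" (3x3 intrinsics, pixels), "world_from_camera" (4x4, takes a point from camera to world coordinates). Camera axes: x right, y down, z forward; pixel columns grow to the right and rows downward; lengths in m; the calibration is good to about 2 mm. A picture is of the moment at which its call begins.
- env.hand_in(): hands the job in, once; it reports no verdict.
Trained networks look in a picture, given as the dict that the camera call returned (one of the last four; its "shot" number tells which), for a name from the list of things; names that differ only in an ending like _2 or _b are one class to them, and where a whole thing is asked for, a point or a joint stands for the part that bears it (a point fixed in the world has none). Each returns a list of dicts, best first, with "conf" (0 to 1); they miss things now and then, are a little off and sometimes report something else, mostly with a low value. They report only what shows in the picture. A call takes as long as a camera call. They do not tell look-alikes from the thing itself.
- env.regions_of(picture, label): "pixels" (400x640 bool, what is visible of it) and "rect" ([centre column, centre row, width, height] in pixels, round what is visible of it).
The state is a dict: "clock": time; "joint_pos": joint angles; "qd": joint speeds; "joint_torque": joint torques, N m; "tool_pos": TCP position; "orientation": TCP orientation; "ft_force": force on the tool from outside, world axes, zero at the start; "torque": the same for the moment, N m; "finger_gap": opening from 0.0 (shut) to 1.0 (fully open).
Only numpy, scipy, OpenCV 4.12 (cv2) and the standard library are available. Lean on these libraries where they do the work, as an engineer would, in place of code of your own. Each camera call takes 0.05 s, during which the arm holds its last target.

## Working session

There is one attempt and no reset: what is moved stays moved. The work goes in short steps, Python scripts to look and compute and a shell command to move; the robot and the scene stay as the last step left them, time stands still between calls to the robot, and variables do not carry over. Pictures are saved under pics/ and viewed, and the job is handed in when it is done.

```bash
ls; mkdir -p pics
cat > h.py <<'E'
import numpy as np, cv2
from station import env
def shot(cam,fn):
    p=env.get_image(cam); cv2.imwrite('pics/'+fn,p['image'][:,:,::-1]); return p
def cloud(p):
    d=p['depth'];K=p['camera_matrix'];T=np.array(p['world_from_camera'])
    v,u=np.mgrid[:400,:640]
    c=np.stack([(u-K[0][2])*d/K[0][0],(v-K[1][2])*d/K[1][1],d],-1)
    w=c@T[:3,:3].T+T[:3,3]; w[d==0]=np.nan
    return w
E
python3 - <<'E'
from h import *
print(env.sense())
for c in('top','side'):
    p=shot(c,c+'0.png'); w=cloud(p); np.save(c+'0.npy',w)
    for n in('gearbox','knob','preset_unit','count_wheel','screw_can','door_hinge'):
        for r in env.regions_of(p,n)[:3]:
            print(c,n,round(r['conf'],2),np.round(r['rect']),np.round(np.nanmedian(w[r['pixels']],0),3))
E
```

```text
pics
{'clock': 0.0, 'joint_pos': array([ 5.68791129e+01,  1.50994974e+01, -2.80374436e+00,  7.21562230e+01,
        8.97148807e-04,  8.11046926e+01]), 'qd': array([ 0.11283793,  0.04977139, -0.01575381, -0.11193678,  0.03227247,
       -0.0684629 ]), 'joint_torque': array([ 2.11833896e-03, -6.37617302e+01,  3.84559035e+01,  1.40287337e-02,
       -7.18958017e-05, -3.58806813e-05]), 'tool_pos': array([0.21530115, 0.47862145, 0.30341916]), 'orientation': array([-1.79941389e+02, -1.00813639e-02,  1.55774415e+02]), 'ft_force': array([ 0.13512797, -0.14260105, -0.03645059]), 'torque': array([-0.00727662,  0.04026224,  0.01895884]), 'finger_gap': 1.0010878686101559}
top gearbox 0.66 [179. 204.  84.  78.] [0.51  0.197 0.115]
top gearbox 0.21 [172. 194.  21.  26.] [0.524 0.181 0.21 ]
top knob 0.48 [175. 193.  17.  23.] [0.524 0.183 0.209]
top preset_unit 0.68 [466. 267.  62.  67.] [ 0.334 -0.568  0.085]
top preset_unit 0.58 [332. 186.  49.  68.] [ 0.551 -0.207  0.085]
top count_wheel 0.96 [478. 267.  35.  42.] [ 0.334 -0.581  0.101]
top count_wheel 0.65 [333. 186.  18.  42.] [ 0.556 -0.21   0.105]
top screw_can 0.72 [257. 175.  18.  24.] [ 0.59  -0.     0.085]
side gearbox 0.56 [314. 144.  50.  59.] [0.513 0.146 0.106]
side knob 0.35 [337. 228.  55.  50.] [ 0.558 -0.246  0.075]
side preset_unit 0.8 [270. 349.  71.  69.] [ 0.338 -0.613  0.083]
side preset_unit 0.68 [338. 230.  56.  45.] [ 0.558 -0.247  0.079]
side count_wheel 0.71 [335. 218.  32.  20.] [ 0.558 -0.223  0.099]
side count_wheel 0.71 [267. 341.  47.  29.] [ 0.336 -0.597  0.101]
side screw_can 0.9 [338. 182.  13.  25.] [ 0.595 -0.018  0.065]
side door_hinge 0.63 [367. 188.  12.  30.] [ 0.699 -0.015  0.003]
```

View pics/top0.png

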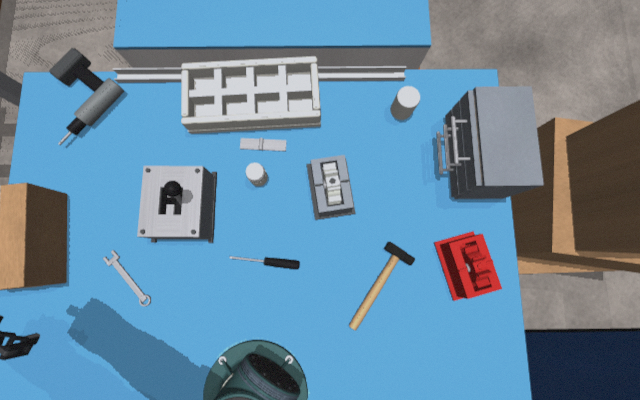

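View pics/side0.png

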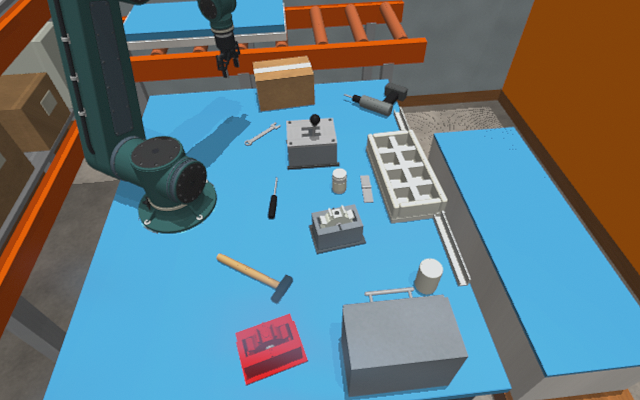

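Run:
```python
from h import *
w=np.load('top0.npy'); im=cv2.imread('pics/top0.png')
def box(x0,x1,y0,y1,z0,z1):
    return (w[...,0]>x0)&(w[...,0]<x1)&(w[...,1]>y0)&(w[...,1]<y1)&(w[...,2]>z0)&(w[...,2]<z1)
def rect(m):
    pts=w[m][:,:2].astype(np.float32); return cv2.minAreaRect(pts*1000),len(pts)
print('gear top',rect(box(.35,.68,.05,.35,.107,.121)))
print('preset top',rect(box(.42,.66,-.32,-.1,.08,.089)))
m=box(.4,.66,.05,.35,.185,.23); k=w[m]
from scipy.optimize import least_squares
s=least_squares(lambda c:np.linalg.norm(k-c,axis=1)-.02,k.mean(0)-[0,0,.01],loss='soft_l1',f_scale=.002)
print('knob',s.x,len(k),k[:,2].max())
for n,(a,b,c,d) in {'g':(125,230,145,250),'p':(290,375,140,230)}.items():
    cv2.imwrite(f'pics/{n}.png',cv2.resize(im[c:d,a:b],None,fx=5,fy=5,interpolation=cv2.INTER_CUBIC))
```

```text
gear top (((513.04736328125, 218.73831176757812), (162.03550720214844, 191.18917846679688), 89.00901794433594), 3782)
preset top (((562.433837890625, -210.71878051757812), (151.39349365234375, 96.39195251464844), 8.286945343017578), 1049)
knob [0.52890342 0.18458164 0.19712771] 220 0.21877451844305873
```

View crops.

View pics/g.png

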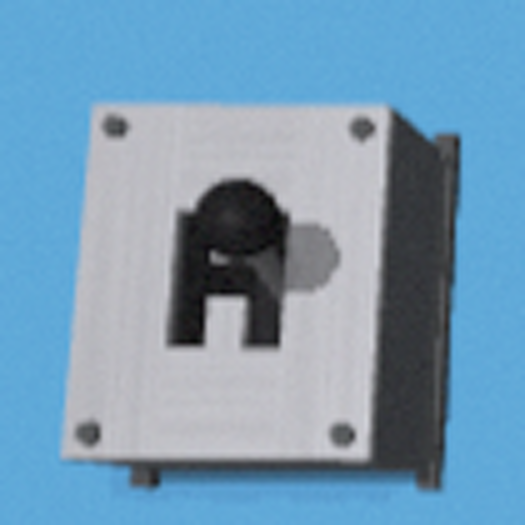

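View pics/p.png

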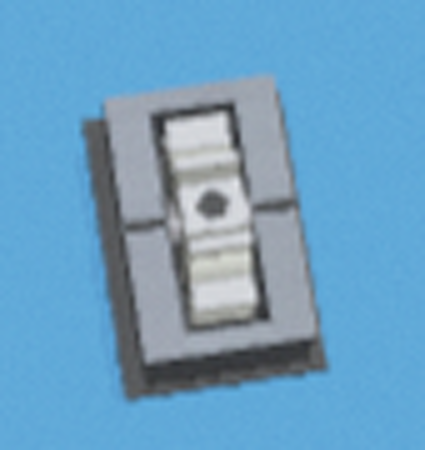

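Run:
```python
from h import *
w=np.load('top0.npy')
def loc(o,yaw):
    c,s=np.cos(np.radians(yaw)),np.sin(np.radians(yaw)); d=w[...,:2]-o
    return np.stack([d[...,0]*c+d[...,1]*s,-d[...,0]*s+d[...,1]*c,w[...,2]],-1)
l=loc([.5624,-.2107],8.29)
m=(abs(l[...,0])<.06)&(abs(l[...,1])<.017)&(l[...,2]>.09)
q=l[m]; a=np.degrees(np.arctan2(q[:,0],q[:,2]-.075)); r=np.hypot(q[:,0],q[:,2]-.075)
for i in np.argsort(a): print(round(a[i],1),round(r[i]*1000,1),np.round(q[i]*1000,0)) if i%2==0 else 0
```

```text
-68.0 58.6 [-54.   5.  97.]
-67.7 57.8 [-54.  10.  97.]
-67.7 59.8 [-55.  -0.  98.]
-67.3 58.8 [-54. -12.  98.]
-67.0 48.9 [-45.   9.  94.]
-66.9 51.1 [-47.  14.  95.]
-66.9 56.2 [-52.   4.  97.]
-66.5 44.5 [-41.  16.  93.]
-66.5 45.5 [-42.  11.  93.]
-66.0 42.3 [-39.  -6.  92.]
-65.9 46.7 [-43.   5.  94.]
-65.9 55.6 [-51.  -7.  98.]
-65.7 43.1 [-39.   8.  93.]
-65.6 59.0 [-54.  -6.  99.]
-65.5 58.3 [-53.  16.  99.]
-65.4 55.1 [-50.  15.  98.]
-65.2 41.7 [-38.  -1.  92.]
-64.6 45.0 [-41. -17.  94.]
-64.2 53.7 [-48.   9.  98.]
-64.0 45.0 [-40.   2.  95.]
-64.0 47.1 [-42.  -8.  96.]
-63.9 55.9 [-50.  -1. 100.]
-63.7 50.0 [-45.  -5.  97.]
-63.6 51.8 [-46.   4.  98.]
-63.5 55.1 [-49.   4. 100.]
-63.4 49.9 [-45.  14.  97.]
-63.3 59.5 [-53.  -1. 102.]
-63.3 54.0 [-48.  -7.  99.]
-63.1 55.1 [-49. -12. 100.]
-63.0 48.6 [-43. -14.  97.]
-63.0 58.5 [-52. -12. 102.]
-63.0 53.2 [-47.  -2.  99.]
-62.8 41.6 [-37. -12.  94.]
-62.8 51.6 [-46. -10.  99.]
-62.7 45.0 [-40. -11.  96.]
-62.7 46.8 [-42.  -3.  96.]
-62.6 49.7 [-44.   0.  98.]
-62.2 58.3 [-52.  10. 102.]
-62.1 53.1 [-47. -15. 100.]
-62.0 42
[... 4994 characters left out ...]
98.]
61.1 44.6 [ 39. -11.  97.]
61.2 43.7 [ 38. -16.  96.]
61.3 50.6 [44. -9. 99.]
61.4 42.8 [38. 15. 95.]
61.5 43.0 [38. -2. 96.]
61.6 50.3 [44.  8. 99.]
61.8 53.0 [ 47.   8. 100.]
61.8 56.9 [ 50.  -4. 102.]
62.0 43.7 [39.  3. 96.]
62.2 56.6 [ 50.  13. 101.]
62.8 44.4 [40.  9. 95.]
63.4 52.1 [ 47. -15.  98.]
63.5 41.8 [37. -8. 94.]
63.5 53.8 [48. -4. 99.]
63.6 57.3 [ 51.   1. 100.]
63.7 52.9 [47. -9. 98.]
63.7 51.8 [46.  2. 98.]
64.2 44.9 [40. -5. 95.]
64.2 47.2 [43. -8. 96.]
64.3 45.7 [41.  0. 95.]
64.3 50.8 [46. -3. 97.]
64.9 54.3 [49.  2. 98.]
65.5 46.3 [42.  5. 94.]
65.7 47.8 [44. -3. 95.]
66.0 57.7 [53.  7. 99.]
68.0 58.2 [54. 12. 97.]
68.0 54.1 [ 50. -15.  95.]
70.6 57.8 [55. -8. 94.]
```

The top view shows the gearbox at (179,204) with the knob at (175,193), and the grey preset unit at (332,186), whose stud faces up at (333,181). The red look-alike is at (466,267). The measured sizes match the ones given: 162×191 mm and 151×96 mm tops, and knob centre at z = 0.197. First I'll move over the knob.

```bash
python3 -m creep '[[-0.407,-0.139,0,-0.405,0.0854],[-0.407,-0.139,0,-0.405,0.0854],[-0.407,-0.139,0,-0.405,0.0854],[-0.407,-0.139,0,-0.405,0.0854],[-0.407,-0.139,0,-0.405,0.0854],[-0.407,-0.139,0,-0.405,0.0854],[-0.407,-0.139,0,-0.405,0.0854],[-0.407,-0.139,0,-0.405,0.0854],[-0.407,-0.139,0,-0.405,0.0854],[-0.407,-0.139,0,-0.405,0.0854],[-0.407,-0.139,0,-0.405,0.0854],[-0.407,-0.139,0,-0.405,0.0854],[-0.407,-0.139,0,-0.405,0.0854],[-0.407,-0.139,0,-0.405,0.0854]]' 20
```

```text
clock: 2.45
tool_pos: [0.5295, 0.1851, 0.3039]
orientation: [180.0, 0.0, 179.0]
ft_force: [-0.0, 0.3, -0.4]
finger_gap: 0.997
```

```bash
python3 -m creep '[[0,0,0.02,0,0.0854],[0,0,0.04,0,0.0854],[0,0,0.053,0,0.0854],[0,0,0.053,0,0.0854],[0,0,0.053,0,0.036],[0,0,0.053,0,0.036],[0,0,0.053,0,0.036],[0,0,0.053,0,0.036],[0,0,0.053,0,0.036],[0,0,0.053,0,0.036],[0,0,0.053,0,0.036],[0,0,0.053,0,0.036]]' 20
python3 - <<'E'
from h import *
shot('side','s1.png')
im=cv2.imread('pics/s1.png')[60:190,230:390]
cv2.imwrite('pics/s1c.png',cv2.resize(im,None,fx=4,fy=4,interpolation=cv2.INTER_CUBIC))
E
```

```text
clock: 3.95
tool_pos: [0.5298, 0.185, 0.2514]
orientation: [180.0, 0.1, 179.0]
ft_force: [0.2, -0.3, 6.6]
finger_gap: 0.457
```

View pics/s1c.png

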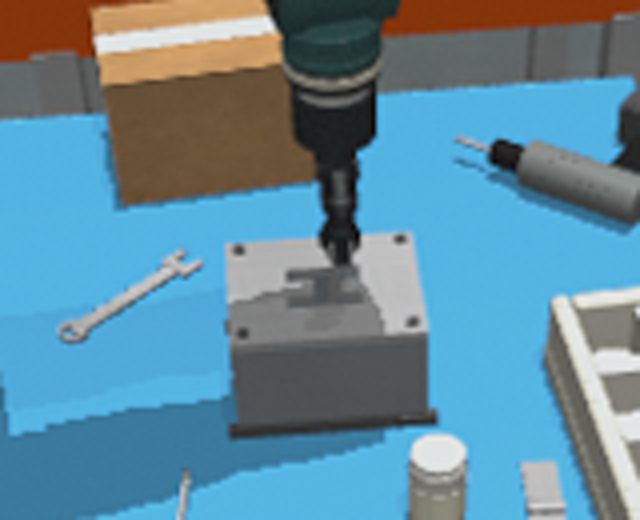

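Gripped (gap 39 mm, about the knob's 40 mm). Next: to neutral, then across.

```bash
python3 -m creep '[[0.009,0,0,0,0.036],[0.017,0,0,0,0.036],[0.017,0,0,0,0.036],[0.017,0.015,-0.002,0,0.036],[0.017,0.03,-0.003,0,0.036],[0.017,0.045,-0.003,0,0.036],[0.017,0.06,-0.001,0,0.036],[0.017,0.072,0,0,0.036],[0.017,0.072,0,0,0.036],[0.017,0.072,0,0,0.036]]'
```

```text
clock: 5.25
tool_pos: [0.5137, 0.2575, 0.2507]
orientation: [180.0, -0.0, 179.0]
ft_force: [0.8, 1.2, -2.1]
finger_gap: 0.451
```

```bash
python3 -m creep '[[-0.012,0,0,0,0.036],[-0.024,0,0.002,0,0.036],[-0.036,0,0.004,0,0.036],[-0.045,0,0.006,0,0.036],[-0.052,0,0.007,0,0.036],[-0.052,0,0.007,0,0.036],[-0.052,0,0.007,0,0.036]]'
```

```text
clock: 6.12
tool_pos: [0.5655, 0.2563, 0.2436]
orientation: [-180.0, -0.0, 179.0]
ft_force: [0.2, -1.8, -3.5]
finger_gap: 0.454
```

Moved without resistance. Release, rise and look.

```bash
python3 -m creep '[[0,0,0,0,0.0854],[0,0,0,0,0.0854],[0,0,0,0,0.0854],[0,0,0,0,0.0854],[0,0,0,0,0.0854],[0,0,-0.04,0,0.0854],[0,0,-0.08,0,0.0854],[0.05,-0.06,-0.08,0,0],[0.1,-0.12,-0.08,0,0],[0.1,-0.18,-0.08,0,0],[0.1,-0.24,-0.08,0,0],[0.1,-0.24,-0.08,0,0],[0.1,-0.24,-0.08,0,0]]'
python3 - <<'E'
from h import *
p=shot('top','t2.png');w=cloud(p)
m=(w[...,0]>.42)&(w[...,0]<.63)&(w[...,1]>.12)&(w[...,1]<.32)&(w[...,2]>.175)&(w[...,2]<.23)
k=w[m]
from scipy.optimize import least_squares
s=least_squares(lambda c:np.linalg.norm(k-c,axis=1)-.02,k.mean(0)-[0,0,.01],loss='soft_l1',f_scale=.002)
print(s.x,len(k)); d=s.x-[.513,.2187,.01]; c,n=np.cos(np.radians(-1)),np.sin(np.radians(-1))
x=d[0]*c+d[1]*n;y=-d[0]*n+d[1]*c
print('f',np.arcsin(x/.19),'c',np.arctan2(y,d[2]))
E
```

```text
clock: 7.75
tool_pos: [0.4615, 0.0171, 0.324]
orientation: [-180.0, 0.0, 178.8]
ft_force: [0.3, -0.8, 0.2]
finger_gap: -0.003<stdin>:6: RuntimeWarning: Mean of empty slice.
  ret = um.true_divide(
Traceback (most recent call last):
ValueError: Initial guess is outside of provided bounds
```

View pics/t2.png

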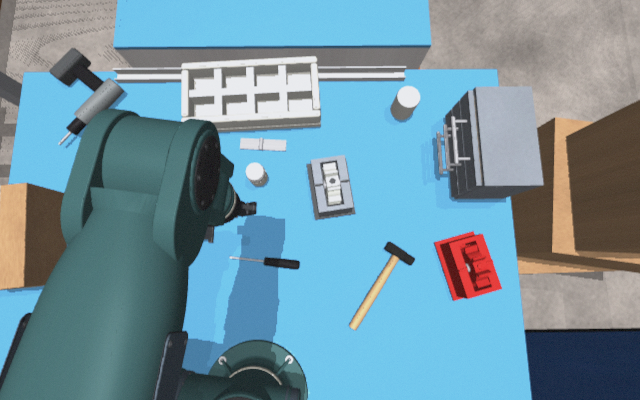

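The arm hides the gearbox; the can (256,175) and the hinge (263,145) haven't moved. I'll go behind the wheel's rear tooth, high up.

```bash
python3 -m creep '[[-0.02,-0.06,0,-0.05,0],[-0.061,-0.12,0,-0.1,0],[-0.061,-0.18,0,-0.162,0],[-0.061,-0.233,0,-0.162,0],[-0.061,-0.233,0,-0.162,0],[-0.061,-0.233,0,-0.162,0],[-0.061,-0.233,0,-0.162,0]]'
python3 - <<'E'
from h import *
p=shot('top','t3.png');w=cloud(p)
print(env.sense()['tool_pos'])
m=(w[...,0]>.42)&(w[...,0]<.63)&(w[...,1]>.12)&(w[...,1]<.32)&(w[...,2]>.175)&(w[...,2]<.23)
k=w[m]
print(len(k))
from scipy.optimize import least_squares
if len(k)>40:
    s=least_squares(lambda c:np.linalg.norm(k-c,axis=1)-.02,k.mean(0)-[0,0,.01],loss='soft_l1',f_scale=.002)
    d=s.x-[.513,.2187,.01]; c,n=np.cos(np.radians(-1)),np.sin(np.radians(-1))
    x=d[0]*c+d[1]*n;y=-d[0]*n+d[1]*c
    print(s.x,'f',np.arcsin(x/.19),'c',np.arctan2(y,d[2]))
shot('side','s3.png')
E
```

```text
clock: 8.68
tool_pos: [0.5187, -0.2142, 0.3241]
orientation: [180.0, 0.0, -171.6]
ft_force: [0.6, -0.6, 0.1]
finger_gap: 0.0
[ 0.5186861  -0.21437372  0.32411621]
225
[0.5645952  0.25730572 0.1896841 ] f 0.2712814337175943 c 0.21638995285624293
```

View pics/s3.png

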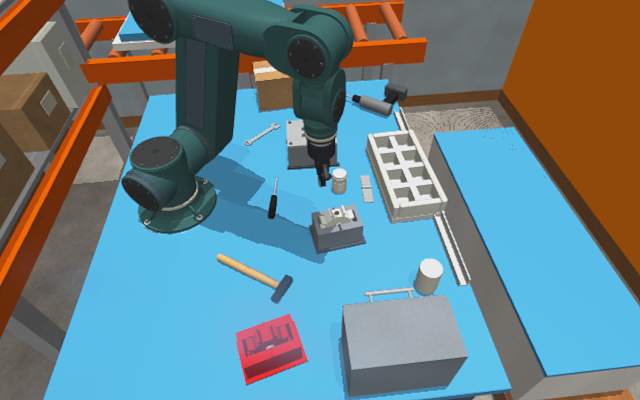

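Lever confirmed: fore 0.271, cross 0.216. Now I'll descend behind the tooth and make the first push.

```bash
python3 -m creep '[[0,0,0.05,0,0],[0,0,0.1,0,0],[0,0,0.12,0,0],[0,0,0.129,0,0],[0,0,0.129,0,0],[0,0,0.129,0,0]]' && python3 -m creep '[[-0.006,0,0,0,0],[-0.011,0,0,0,0],[-0.016,0,0,0,0],[-0.02,0,0,0,0],[-0.024,0,0,0,0],[-0.024,0,0,0,0]]'
python3 - <<'E'
from h import *
shot('side','s4.png')
im=cv2.imread('pics/s4.png')[150:270,270:420]
cv2.imwrite('pics/s4c.png',cv2.resize(im,None,fx=4,fy=4,interpolation=cv2.INTER_CUBIC))
E
```

```text
clock: 9.52
tool_pos: [0.5189, -0.2159, 0.196]
orientation: [-179.9, 0.1, -171.7]
ft_force: [0.2, -0.4, 0.3]
finger_gap: 0.005
clock: 10.28
tool_pos: [0.5425, -0.2124, 0.1948]
orientation: [180.0, 0.0, -171.7]
ft_force: [-0.2, 0.3, -0.5]
finger_gap: -0.003
```

View pics/s4c.png

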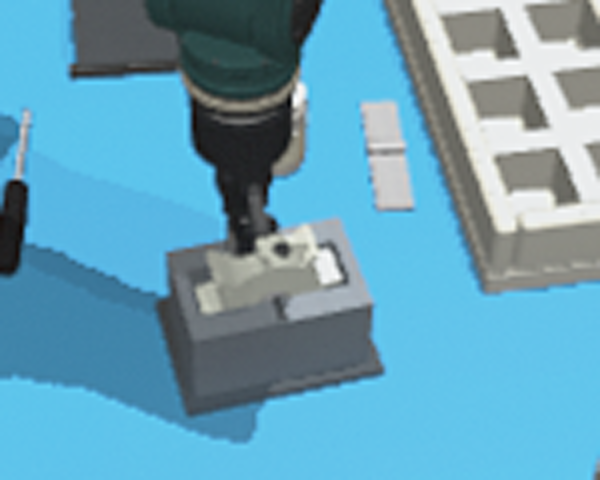

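The wheel is turning, with the stud now at about (340,213) in the full frame. Continue to the end of the first step.

```bash
python3 -m creep '[[-0.005,0,0,0,0],[-0.01,0,0,0,0],[-0.015,0,0,0,0],[-0.019,0,0,0,0],[-0.022,0,0,0,0],[-0.025,0,0,0,0],[-0.025,0,0,0,0],[-0.025,0,0,0,0]]' && python3 -m creep '[[0.003,0,-0.002,0,0],[0.003,0,-0.03,0,0],[0.003,0,-0.05,0,0],[0.035,0,-0.06,0,0],[0.08,0,-0.06,0,0],[0.13,0,-0.06,0,0],[0.13,0,-0.06,0,0],[0.13,0,-0.06,0,0]]'
cat > wh.py <<'E'
from h import *
import sys
from scipy.optimize import least_squares
p=shot('top',sys.argv[1]+'.png');w=cloud(p)
c,s=np.cos(np.radians(8.29)),np.sin(np.radians(8.29)); d=w[...,:2]-[.5624,-.2107]
x=d[...,0]*c+d[...,1]*s; y=-d[...,0]*s+d[...,1]*c; z=w[...,2]-.075
a=np.degrees(np.arctan2(x,z)); r=np.hypot(x,z)
m=(abs(y)<.014)&(z>.012)&(r<.066)
t=m&(r>.054)
print(np.histogram(a[t],bins=np.arange(-72,73,4)))
cv2.imwrite(f'pics/{sys.argv[1]}c.png',cv2.resize(p['image'][140:230,290:375,::-1],None,fx=5,fy=5,interpolation=cv2.INTER_CUBIC))
E
python3 wh.py t5
```

```text
clock: 11.32
tool_pos: [0.567, -0.2088, 0.195]
orientation: [-180.0, 0.0, -171.7]
ft_force: [0.4, 0.9, -0.6]
finger_gap: -0.001
clock: 12.32
tool_pos: [0.4385, -0.2277, 0.2553]
orientation: [-180.0, 0.1, -171.8]
ft_force: [0.8, 0.3, -0.3]
finger_gap: -0.001
(array([0, 0, 0, 0, 0, 0, 0, 0, 0, 0, 0, 0, 0, 0, 0, 0, 0, 0, 0, 0, 0, 0,
       0, 0, 0, 0, 0, 0, 0, 0, 0, 0, 1, 1, 1, 0]), array([-72, -68, -64, -60, -56, -52, -48, -44, -40, -36, -32, -28, -24,
       -20, -16, -12,  -8,  -4,   0,   4,   8,  12,  16,  20,  24,  28,
        32,  36,  40,  44,  48,  52,  56,  60,  64,  68,  72]))
```

View pics/t5c.png

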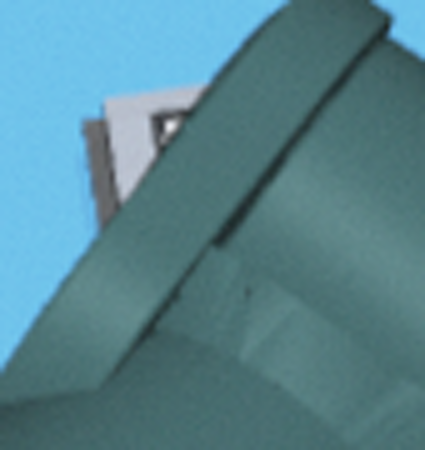

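The top view is blocked here; use the side camera.

```bash
cat > ws.py <<'E'
from h import *
import sys
p=shot('side',sys.argv[1]+'.png');w=cloud(p)
c,s=np.cos(np.radians(8.29)),np.sin(np.radians(8.29)); d=w[...,:2]-[.5624,-.2107]
x=d[...,0]*c+d[...,1]*s; y=-d[...,0]*s+d[...,1]*c; z=w[...,2]-.075
a=np.degrees(np.arctan2(x,z)); r=np.hypot(x,z)
t=(abs(y)<.022)&(z>.014)&(r<.066)&(r>.05)
h,e=np.histogram(a[t],bins=np.arange(-78,79,3))
for n,b in zip(h,e):
    if n: print(b+1.5,n)
cv2.imwrite(f'pics/{sys.argv[1]}c.png',cv2.resize(p['image'][190:260,295:385,::-1],None,fx=7,fy=7,interpolation=cv2.INTER_CUBIC))
E
python3 ws.py s5
```

```text
-76.5 1
-73.5 6
-70.5 9
-67.5 15
-64.5 1
-28.5 7
-25.5 13
-22.5 5
13.5 6
16.5 13
19.5 6
22.5 1
55.5 1
58.5 5
61.5 7
64.5 6
67.5 1
70.5 1
```

View pics/s5c.png

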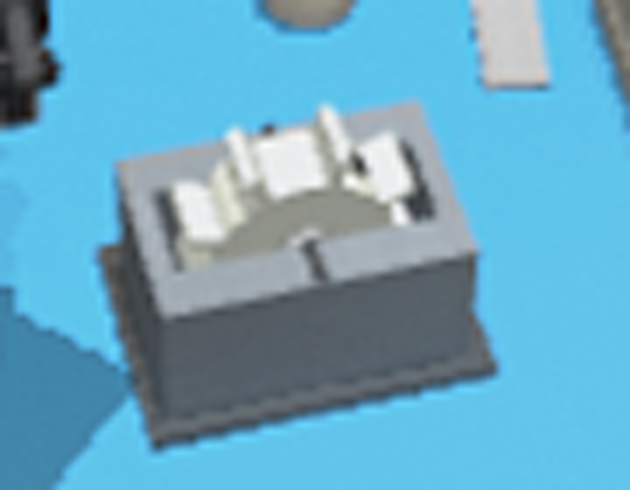

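One step made: the stud is on the front flat at (346,213). I'll calibrate the side-view angle bias against the start picture.

Run:
```python
from h import *
w=np.load('side0.npy')
c,s=np.cos(np.radians(8.29)),np.sin(np.radians(8.29)); d=w[...,:2]-[.5624,-.2107]
x=d[...,0]*c+d[...,1]*s; y=-d[...,0]*s+d[...,1]*c; z=w[...,2]-.075
a=np.degrees(np.arctan2(x,z)); r=np.hypot(x,z)
t=(abs(y)<.022)&(z>.014)&(r<.066)&(r>.05)
h,e=np.histogram(a[t],bins=np.arange(-78,79,3))
for n,b in zip(h,e):
    if n: print(b+1.5,n)
```

```text
-73.5 2
-70.5 5
-67.5 13
-64.5 12
-28.5 1
-25.5 12
-22.5 10
16.5 8
19.5 13
22.5 4
25.5 1
61.5 8
64.5 10
67.5 3
70.5 1
76.5 1
```

Relative to the start picture the wheel is about 2–3° short of one step, so the second push goes 2 mm further.

```bash
python3 -m creep '[[-0.04,0,0,0,0],[-0.079,0,0,0,0],[-0.079,0,0,0,0],[-0.079,0,0.03,0,0],[-0.079,0,0.05,0,0],[-0.079,0,0.06,0,0],[-0.079,0,0.06,0,0],[-0.079,0,0.06,0,0]]' && python3 -m creep '[[-0.006,0,0,0,0],[-0.011,0,0,0,0],[-0.016,0,0,0,0],[-0.021,0,0,0,0],[-0.026,0,0,0,0],[-0.031,0,0,0,0],[-0.036,0,0,0,0],[-0.041,0,0,0,0],[-0.045,0,0,0,0],[-0.049,0,0,0,0],[-0.053,0,0,0,0],[-0.053,0,0,0,0],[-0.053,0,0,0,0]]' && python3 -m creep '[[0.003,0,-0.002,0,0],[0.003,0,-0.03,0,0],[0.003,0,-0.05,0,0],[0.035,0,-0.06,0,0],[0.08,0,-0.06,0,0],[0.13,0,-0.06,0,0],[0.13,0,-0.06,0,0],[0.13,0,-0.06,0,0]]'; python3 ws.py s6
```

```text
clock: 13.42
tool_pos: [0.5167, -0.2163, 0.1957]
orientation: [-180.0, 0.0, -171.7]
ft_force: [0.5, 0.0, -0.1]
finger_gap: 0.004
clock: 15.05
tool_pos: [0.569, -0.2086, 0.195]
orientation: [-180.0, 0.0, -171.7]
ft_force: [-0.3, -0.0, 1.0]
finger_gap: 0.002
clock: 16.05
tool_pos: [0.4405, -0.2274, 0.2553]
orientation: [-180.0, 0.1, -171.8]
ft_force: [1.1, 0.2, -0.0]
finger_gap: 0.001
-73.5 1
-70.5 4
-67.5 15
-64.5 10
-61.5 1
-28.5 1
-25.5 10
-22.5 12
16.5 7
19.5 12
22.5 5
25.5 1
58.5 1
61.5 7
64.5 12
70.5 1
```

View pics/s6c.png

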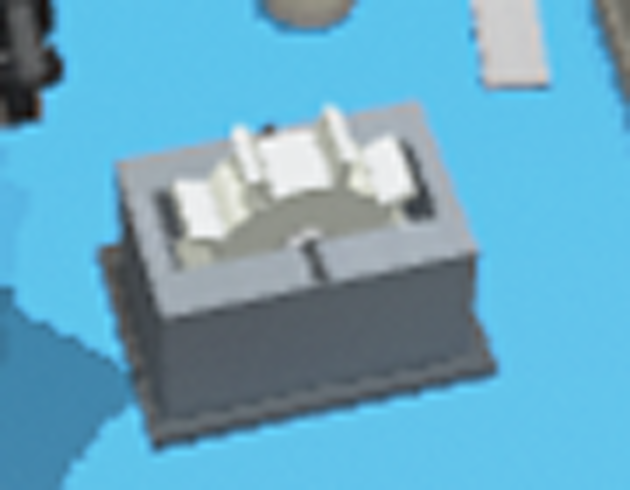

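The teeth are at the same angles as at the start and the stud is out of sight at the front, so that makes two steps. I'll clear the arm, then do a final check.

```bash
python3 -m creep '[[0.03,0,-0.05,0,0],[0.06,0.05,-0.06,0,0],[0.06,0.1,-0.06,0,0],[0.06,0.16,-0.06,0,0],[0.06,0.2,-0.06,0,0],[0.06,0.2,-0.06,0,0],[0.06,0.2,-0.06,0,0]]'
python3 wh.py t7|tr -d '\n'
python3 - <<'E'
from h import *
for c in('top','side'):
    p=env.get_image(c);w=cloud(p);w0=np.load(c+'0.npy')
    for n in('screw_can','door_hinge'):
        for r in env.regions_of(p,n)[:2]: print(c,n,round(r['conf'],2),r['rect'],np.nanmedian(w[r['pixels']],0).round(3))
    m=(w[...,0]>.42)&(w[...,0]<.63)&(w[...,1]>.12)&(w[...,1]<.32)&(w[...,2]>.175)&(w[...,2]<.22)
    print(c,'knob',m.sum(),np.nanmean(w[m],0))
print(env.sense()['qd'],env.sense()['tool_pos'])
E
```

```text
clock: 16.98
tool_pos: [0.3529, -0.038, 0.315]
orientation: [-180.0, 0.0, -171.7]
ft_force: [-0.0, -0.5, 0.1]
finger_gap: -0.002
(array([ 3, 15, 10,  0,  0,  0,  0,  0,  0,  0,  0,  6, 18,  0,  0,  0,  0,        0,  0,  0,  0,  0, 21, 10,  1,  0,  0,  0,  0,  0,  0,  0,  0, 13,        6,  2]), array([-72, -68, -64, -60, -56, -52, -48, -44, -40, -36, -32, -28, -24,       -20, -16, -12,  -8,  -4,   0,   4,   8,  12,  16,  20,  24,  28,        32,  36,  40,  44,  48,  52,  56,  60,  64,  68,  72]))top screw_can 0.67 [257.2, 173.6, 23.4, 24.9] [ 0.59  -0.001  0.084]
top door_hinge 0.81 [264.0, 144.8, 42.8, 13.5] [ 0.7   -0.009  0.005]
top knob 224 [0.56187875 0.25191654 0.20161324]
side screw_can 0.84 [337.9, 181.6, 12.1, 23.7] [ 0.595 -0.017  0.066]
side door_hinge 0.56 [365.6, 189.6, 8.9, 29.4] [ 0.699 -0.012  0.003]
side knob 83 [0.56097565 0.24512046 0.19577334]
[ 0.2053126  -0.20763878  0.00379789 -0.04680508 -0.00914766  0.11800748] [ 0.35222915 -0.03833555  0.31479486]
```

Run:
```python
from h import *
shot('side','s8.png')
```

```text
(no output)
```

View pics/t7.png

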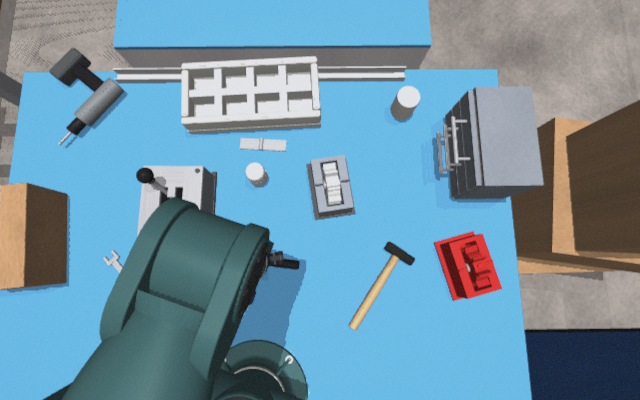

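View pics/s8.png

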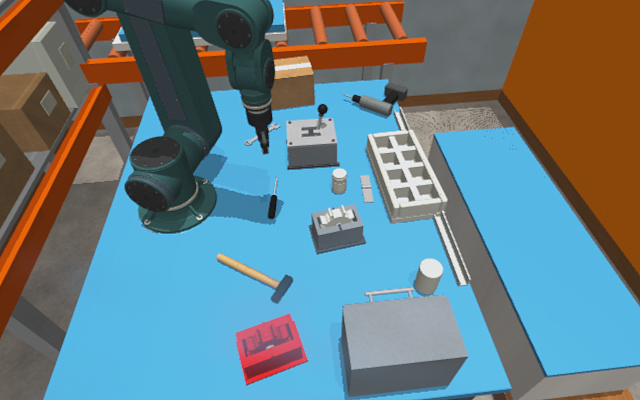

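The top view shows the knob at (145,176), forward in the left-hand slot. The wheel has a plain flat on top at (333,182). The can and the hinge are where they started, and the arm is clear of everything.

```bash
python3 -c "
from station import env
print(env.hand_in())"
```

```text
the job is handed in; nothing more can be done
None
```

Both parts of the job are done, and I handed it in after about 17 s of the 64 s allowed.

- **Lever:** I gripped the knob, brought it back to neutral, took it across to the left-hand slot and pushed it forward. Measured after release, shift_cross was about 0.22 and shift_fore about 0.27; both meet the limits.
- **Thumbwheel:** I pushed it forward one tooth at a time with the closed fingertips. The first push ended about 2–3° short by the side camera, so I made the second one 2 mm longer. In the last pictures the teeth stand within about 2° of where they were at the start. A plain flat is on top and the stud is out of sight at the front, so count_wheel is about 1.57.
- **Bystanders and arm:** The can and the hinge measured within about 3 mm of where they started. The arm stood clear of everything, and no wrist force in the printed readings exceeded about 7 N.

No final check failed. Two top views during the work were blocked by the arm. I used the side camera for the wheel and re-measured the lever from the top once the arm had moved.

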